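# Swap the tag tracker for the earbud case on the crowded charger

### The arm

A 6-joint arm with a two-finger parallel gripper is mounted at the origin on the work surface. World frame = base frame: x ahead of the robot, y to its left, z up, the work surface at z = 0. Lengths are in m, angles in degrees, forces in N, time in s.
With the tool pointing down it reaches from about 0.325 to 0.775 m from the base axis. Payload 5.5 kg.
Tool frame: the origin (TCP) lies at the very end of the fingers, on their centre line; the grasp point (between the pads) lies 19 mm behind it; z points along the fingers, y is the line along which they close (so a half turn about z gives the same grasp; the last joint's range is limited). The gripper opens to 85 mm and grips with 20 to 120 N. Pads are 22 mm wide; open, the fingers measure 114 mm over their backs; the gripper's body (76 mm by 85 mm) begins 54 mm behind the grasp point. The pads swing forward as they close: fully open they stand 13 mm farther back than shut.
Start: joints at [-78.822, 5.22, 70.514, -0, 104.267, -3.249], TCP at [0.149, -0.581, 0.231] pointing down, gripper open.
Joint ranges: [-164.24, 164.24], [-49.07, 125.15], [9.68, 141.18], [-86.29, 266.29], [3.28, 154.24], [-151.56, 151.56]. Speed limits (degrees/s): [147.25, 147.25, 172.46, 180, 180, 180].

### API

Orientations are given as [roll, pitch, yaw] about the fixed x, y, z axes, in that order (R = Rz(yaw) Ry(pitch) Rx(roll)).
In Python, from rig import robot gives the robot as it stands.
- The arm moves only by the shell command python3 -m jog 'ROWS' [FORCE]. ROWS is JSON, a list of rows, each a list of 5 numbers: the shift along the world's x, y, z in cm, then the turn about the world's z in rad, then the opening, from 0 (shut) to 1 (fully open). In form: [[x, y, z, yaw, claw], ...]. A call has 1 to 8 rows; each row shifts and turns the commanded pose from where the row before left it; what a row does not reach is not made up. A row lasts 1/8 s, in which the tool goes at most 62.5 mm and 10.7 degrees, less where a joint would pass 70% of its speed; a pose out of reach is approached as far as the arm can. A call is refused whole if a number of a shift passes 6.25 or a number of a turn 0.188, either way. A call with a gripper value outside its range is refused whole. The fingers move at their own pace and stop on an object; FORCE is the grip in N (left out, the last holds). Time passes only in rows, so rows that do not move let the fingers close. It gives the time, the measured TCP pose, the force, the opening and the grip force at its end, in the units of the state.
- robot.read_state(): the state, without advancing time (a new reading comes with each control period).
- robot.capture(name): name is "scene" or "top" or "wrist"; returns the picture (420x560x3 uint8, blue, green, red); there is no depth.
- robot.get_calibration(name): a dict with "vertical_fov" (degrees; the focal length in pixels is half the picture's height over the tangent of half this angle, whatever the lens; pixels are square), "cx", "cy" (the principal point, pixels), "world_from_camera" (4x4, takes a point from camera to world coordinates). Camera axes: x right, y up, looking along -z (the intrinsics and any distortion apply to the point x, -y, -z); pixel columns grow to the right and rows downward; lengths in m; the calibration is good to about 2 mm. A picture is of the moment at which its call begins: read the wrist's pose just before it. get_calibration takes no time and is no camera call; for the wrist camera it gives the pose at the moment of the call.
- robot.job_done(): hands the job in; it is judged then, once.
The state is a dict: "time_s": time; "qpos": joint angles; "qvel": joint speeds; "tau": joint torques, N m; "eef_pos": TCP position; "tcp_rot": TCP orientation; "ft_force": force on the tool from outside, world axes, zero at the start; "ft_torque": the same for the moment, N m; "grip_width": finger opening in m; "grasp_force": force on a finger pad.
Only numpy, scipy, OpenCV 4.12 (cv2) and the standard library are available. Lean on these libraries where they do the work, as an engineer would, in place of code of your own. Each camera call takes 0.05 s, during which the arm holds its last target. There are 200 camera calls.

### The job

The round aluminium tag on the charger is hemmed in by the white speaker cube and the steel tin: first move both of those, upright, onto the blue mat, leaving the tag where it is meanwhile. Then lay the tag flat in the charcoal tray and set the teal earbud case flat in the middle of the charger in its place, and only after that put the speaker back in the middle of its square black pad and the tin back in the middle of its round orange pad, both upright. Leave the glass jar standing where it is.

Things in the scene. Friction and masses are not known exactly. Their poses are not given: they have to be found in the camera images.
- speaker_mid (a point): white plastic speaker cube, 50 x 50 x 50 mm, grey disc on top; the point is its centre, 25 mm above its underside; axes along its edges, z up. Starts on its black pad. About 0.2 kg.
- tin_mid (a point): upright round stainless twist-cap tin, diameter 48 mm, 50 mm high; the point is its centre, 25 mm above its underside; z up. Starts on its orange pad. About 0.15 kg.
- tag_mid (a point): round aluminium tag tracker lying flat, diameter 40 mm, 12 mm thick; the point is its centre, 6 mm above its underside; z up. Starts on the charger disc, with 13 mm free to each oak lip and about 15 mm free to the speaker and to the tin. About 30 g.
- case_mid (a point): teal earbud case lying flat, 46 x 46 mm square with rounded edges, 24 mm high; the point is its centre, 12 mm above its underside; x and y along its sides, z up. Starts on the table top. About 60 g.
- dock: charger fixed on an oak board (220 x 100 x 12 mm): black disc, diameter 54 mm, 4 mm thick; origin at the centre of its underside, on the board 12 mm above the table; z up. Two low oak lips flank it, inner faces at x = -33 and +33 mm, 8 mm thick, 54 mm long along y, 14 mm high. The two pads lie on the board 60 mm off along +y and -y; which is on which side varies.
- speaker_pad: square black rubber pad, 60 x 60 mm, 3 mm thick, fixed on the oak board, the speaker's home; origin at the centre of its underside (board's top face, 12 mm above the table); axes parallel to the charger's.
- tin_pad: round orange pad, diameter 60 mm, 3 mm thick, fixed on the oak board, the tin's home; origin at the centre of its underside (board's top face, 12 mm above the table).
- mat: fixed blue mat on the table, the side area: 130 mm along its x, 210 mm along its y, 4 mm thick; origin at the centre of its underside, z up. It may lie left or right.
- tray: fixed charcoal ceramic tray on the table, open above: outside 140 x 140 mm, rim 18 mm high, walls 6 mm, floor 6 mm thick; origin at the centre of its underside, z up.
- jar_mid (a point): green glass jar with a brass cap, diameter 56 mm, 85 mm high, standing on the table near one end of the oak board, loose; the point is its centre, 42.5 mm above the table. To be left alone.
Mind the look-alikes: they are no part of the job. There is more than one size of the tray; the one meant has the size given above.

How it is judged:
By the outcome, as a careful person would: the job done as asked, in the order asked, and still so for the second after the job is handed in, with the robot touching nothing.
It also fails if it takes over 131 s, if anything falls off the work surface, if the arm or the gripper's body presses on something with over 40 N, if the wrist force passes 120 N, or if a joint passes its speed limit or range.

## Working session

There is one attempt and no reset: what is moved stays moved. The work goes in short steps, Python scripts to look and compute and a shell command to move; the robot and the scene stay as the last step left them, time stands still between calls to the robot, and variables do not carry over. Pictures are saved under pics/ and viewed, at most 14 in all, crops included, and the job is handed in when it is done.

```bash
ls; mkdir -p pics
python3 - <<'E'
from rig import robot
import cv2
for n in("scene","top"):
    c=robot.get_calibration(n);print(n,c)
    cv2.imwrite(f"pics/{n}0.png",robot.capture(n))
s=robot.read_state();print(s)
E
```

```text
pics
scene {'vertical_fov': 43.44989016006544, 'cx': 280.3199524540021, 'cy': 209.2686084412074, 'world_from_camera': array([[-0.40060808, -0.67920002,  0.61498008,  1.39681783],
       [ 0.91617513, -0.30549179,  0.25941838,  0.29270027],
       [ 0.0116744 ,  0.66735456,  0.74464864,  1.17810897],
       [ 0.        ,  0.        ,  0.        ,  1.        ]])}
top {'vertical_fov': 55.10263154960458, 'cx': 276.07493913772527, 'cy': 211.69367699827276, 'world_from_camera': array([[-1.71514418e-03,  9.95837058e-01, -9.11351324e-02,
         4.00457757e-01],
       [-9.99874954e-01, -2.75099581e-04,  1.58114144e-02,
        -9.69153987e-02],
       [ 1.57205212e-02,  9.11508551e-02,  9.95713004e-01,
         1.09987414e+00],
       [ 0.00000000e+00,  0.00000000e+00,  0.00000000e+00,
         1.00000000e+00]])}
{'time_s': 0.1, 'qpos': array([-7.88229154e+01,  5.25924202e+00,  7.05765109e+01, -3.84040063e-04,
        1.04264739e+02, -3.24777745e+00]), 'qvel': array([-0.03930499, -0.0237166 , -0.15837315,  0.05052178,  0.04910503,
       -0.02068164]), 'tau': array([ 2.58431559e-03, -4.60217249e+01, -4.19217789e+01,  2.41689548e-05,
        1.06736447e-02,  7.34714860e-06]), 'eef_pos': array([ 0.14942322, -0.58084051,  0.23024416]), 'tcp_rot': array([-1.79899648e+02, -5.32150998e-03,  1.44247631e+01]), 'ft_force': array([-0.8143351 , -0.47474871, -0.18235373]), 'ft_torque': array([ 0.01421764,  0.00334352, -0.03796214]), 'grasp_force': 0.0, 'grip_width': 0.08548500142948243}
```

View pics/top0.png

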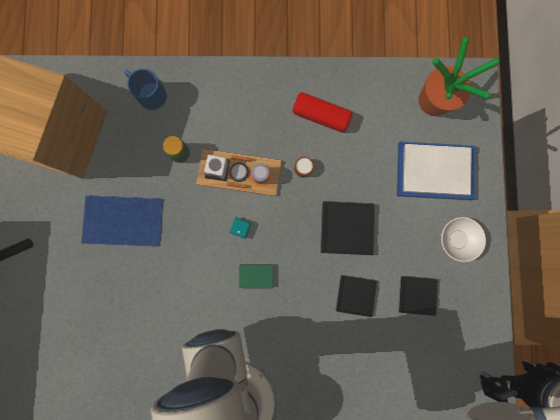

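View pics/scene0.png

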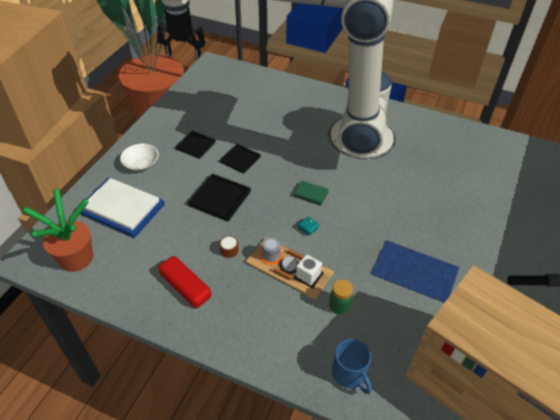

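The top view shows the jar (175,148), speaker (216,167), tag (239,172), tin (261,174), case (240,228), mat (122,221) and the large tray (348,229). Image up is +x and left is +y. The scene view agrees, and the two small black trays are decoys.

```bash
cat > h.py <<'E'
import numpy as np, cv2
from rig import robot
def ray(c,u,v,z):
    f=210/np.tan(np.radians(c["vertical_fov"]/2)); T=c["world_from_camera"]
    d=T[:3,:3]@np.array([(u-c["cx"])/f,-(v-c["cy"])/f,-1]); o=T[:3,3]
    return o+d*(z-o[2])/d[2]
def proj(c,p):
    f=210/np.tan(np.radians(c["vertical_fov"]/2)); T=c["world_from_camera"]
    q=T[:3,:3].T@(np.array(p)-T[:3,3]); return c["cx"]+f*q[0]/-q[2], c["cy"]-f*q[1]/-q[2]
def blobs(mask,amin):
    cs,_=cv2.findContours(mask.astype(np.uint8),cv2.RETR_EXTERNAL,cv2.CHAIN_APPROX_NONE)
    return [k for k in cs if cv2.contourArea(k)>amin]
def rect(c,k,z):
    P=np.array([ray(c,*p[0],z)[:2]*1000 for p in k],np.float32)
    return cv2.minAreaRect(P)
E
python3 - <<'E'
from h import *
c=robot.get_calibration("top"); im=cv2.imread("pics/top0.png"); h=cv2.cvtColor(im,cv2.COLOR_BGR2HSV)
def show(n,m,z,roi,a=60):
    M=np.zeros(m.shape,bool);x0,y0,x1,y1=roi;M[y0:y1,x0:x1]=m[y0:y1,x0:x1]
    for k in blobs(M,a): print(n,[np.round(q,1) for q in rect(c,k,z)],cv2.boundingRect(k))
H,S,V=[h[...,i] for i in range(3)]
show("mat",(H>100)&(H<130)&(S>120),.004,(70,180,180,260))
show("tray",V<60,.018,(310,190,390,265))
show("case",(H>80)&(H<98)&(S>110),.02,(220,210,260,245))
show("board",(H>8)&(H<25)&(S>70),.012,(192,145,290,200),10)
for n,(u,v),z in[("spk",(215,165),.065),("tin",(261,173),.065),("tag",(239,172),.028),("jar",(174,147),.085)]: print(n,ray(c,u,v,z))
c2=robot.get_calibration("scene")
for n,(u,v),z in[("spk",(310,263),.065),("tin",(271,245),.065),("tag",(290,264),.028),("jar",(343,288),.085),("case",(309,225),.024),("tray",(220,197),.018),("mat",(416,271),.004)]: print(n,ray(c2,u,v,z))
E
```

```text
mat [array([476.3, 304.1]), array([204. , 125.1]), np.float64(87.5)] (84, 197, 77, 49)
tray [array([ 456. , -307.1]), array([140.3, 137.7]), np.float64(87.2)] (321, 202, 54, 53)
case [array([457. , -17.1]), array([44.1, 44.2]), np.float64(69.4)] (230, 218, 21, 20)
board [array([609. , -11.9]), array([221. , 101.2]), np.float64(81.6)] (196, 149, 86, 47)
spk [0.61729303 0.04546613 0.065     ]
tin [ 0.59634389 -0.07427134  0.065     ]
tag [ 0.60600273 -0.01420054  0.028     ]
jar [0.65969647 0.14798026 0.085     ]
spk [0.61781068 0.05051216 0.065     ]
tin [ 0.60527367 -0.06642013  0.065     ]
tag [ 0.61691475 -0.00533176  0.028     ]
jar [0.6691243  0.15676967 0.085     ]
case [ 0.46543227 -0.01011983  0.024     ]
tray [ 0.46780791 -0.29714031  0.018     ]
mat [0.48229226 0.31020466 0.004     ]
```

```bash
python3 -m jog '[[3.6,4.75,0.6,0.098,1],[3.6,4.75,0.6,0.098,1],[3.6,4.75,0.6,0.098,1],[3.6,4.75,0.6,0.098,1],[3.6,4.75,0.6,0.098,1],[3.6,4.75,0.6,0.098,1],[3.6,4.75,0.6,0.098,1],[3.6,4.75,0.6,0.098,1]]' 40
python3 -m jog '[[3.6,4.75,0.6,0.098,1],[3.6,4.75,0.6,0.098,1],[3.6,4.75,0.6,0.098,1],[3.6,4.75,0.6,0.098,1],[0,0,0,0,1],[0,0,0,0,1]]'
python3 - <<'E'
from h import *
s=robot.read_state();c=robot.get_calibration("wrist");cv2.imwrite("pics/w1.png",robot.capture("wrist"))
print(s["eef_pos"],s["tcp_rot"],s["ft_force"]);print(c);np.save("w1.npy",c)
E
```

```text
time_s: 1.1
eef_pos: [0.4382, -0.1993, 0.2791]
tcp_rot: [-180.0, 0.0, 59.5]
ft_force: [0.2, -1.5, -0.2]
grip_width: 0.0852
grasp_force: 0.0
time_s: 1.85
eef_pos: [0.5813, -0.0112, 0.3026]
tcp_rot: [-179.9, 0.0, 81.8]
ft_force: [0.0, -0.4, 0.3]
grip_width: 0.0853
grasp_force: 0.0
[ 0.58131153 -0.01118865  0.30259638] [-1.79919446e+02  3.51742512e-02  8.17983620e+01] [ 0.00262889 -0.39852683  0.34409951]
{'vertical_fov': 60.886390481515484, 'cx': 278.3596576308694, 'cy': 210.84472950899968, 'world_from_camera': array([[ 0.98968876,  0.13793966,  0.03858509,  0.59107891],
       [-0.14322794,  0.95566123,  0.2572885 ,  0.05352973],
       [-0.00138399, -0.260162  ,  0.96556399,  0.44518215],
       [ 0.        ,  0.        ,  0.        ,  1.        ]])}
```

View pics/w1.png

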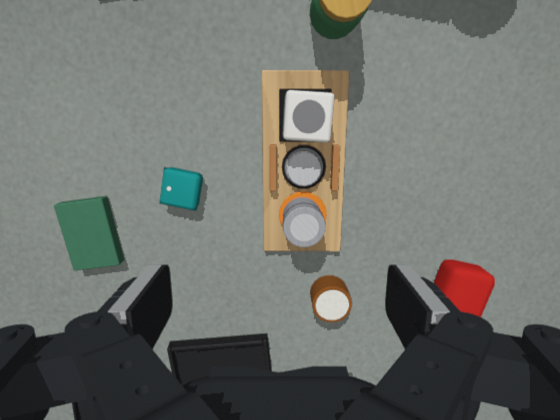

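Wrist view: jar (338,20), speaker top disc (309,116), tag (304,166), tin cap (304,226), case (181,188), board edges at x≈264–347.

```bash
python3 - <<'E'
from h import *
c=np.load("w1.npy",allow_pickle=True).item(); im=cv2.imread("pics/w1.png"); h=cv2.cvtColor(im,cv2.COLOR_BGR2HSV)
H,S,V=[h[...,i].astype(int) for i in range(3)]
def show(n,m,z,roi,a=60,op=0):
    M=np.zeros(m.shape,np.uint8);x0,y0,x1,y1=roi;M[y0:y1,x0:x1]=m[y0:y1,x0:x1]
    for k in blobs(M,a):
        P=np.array([ray(c,*p[0],z)[:2]*1000 for p in k],np.float32)
        print(n,[np.round(q,1) for q in cv2.minAreaRect(P)],"circ",np.round(np.hstack(cv2.minEnclosingCircle(P)),1),cv2.boundingRect(k))
show("board",(H>5)&(H<25)&(S>70),.012,(250,60,360,260),500)
show("board",(H>5)&(H<25)&(S>70)|(V<60)|(S<40)&(V>150),.012,(250,60,360,260),500)
show("spk",(S<40)&(V>190),.065,(270,75,345,150))
show("spkdisc",(S<60)&(V<130)&(V>60),.065,(290,97,328,135))
show("tag",(S<60)&(V>110),.028,(280,145,328,187))
show("ring",(V<70),.016,(276,140,330,195))
show("case",(H>80)&(H<98)&(S>110),.018,(150,160,210,215))
show("orange",(H>5)&(H<22)&(S>190),.015,(270,185,335,235))
g=im[186:252,270:336]; print("spkpix",im[116,309],im[95,300],im[166,304],im[226,304])
t=cv2.HoughCircles(cv2.cvtColor(cv2.GaussianBlur(im,(3,3),0),cv2.COLOR_BGR2GRAY)[185:260,265:345],cv2.HOUGH_GRADIENT,1,20,param1=100,param2=12,minRadius=16,maxRadius=28)
print(t)
for q in t[0]: print(ray(c,q[0]+265,q[1]+185,.065))
E
python3 -c "
import cv2;a=cv2.imread('pics/w1.png')[60:260,250:360];cv2.imwrite('pics/w1c.png',cv2.resize(a,None,fx=3,fy=3,interpolation=2))"
```

```text
board [array([611.6, -10.8]), array([219.3,  99.3]), np.float64(81.6)] circ [611.1 -10.7 119.2] (262, 70, 87, 182)
board [array([611.6, -10.8]), array([219.3,  99.3]), np.float64(81.6)] circ [611.1 -10.7 119.2] (262, 70, 87, 182)
spk [array([620.7,  48.8]), array([46.5, 47. ]), np.float64(78.1)] circ [620.8  48.5  31.7] (284, 91, 50, 49)
spkdisc [array([621. ,  47.6]), array([30.4, 31.1]), np.float64(37.9)] circ [620.8  47.3  15.8] (293, 101, 31, 32)
tag [array([610.3, -11.2]), array([40. , 40.2]), np.float64(18.3)] circ [609.5 -11.   21.2] (285, 151, 36, 35)
ring [array([611.7, -10.8]), array([52. , 51.5]), np.float64(55.3)] circ [611.7 -10.7  26.5] (282, 145, 44, 44)
case [array([460.4, -15.2]), array([47.1, 47.2]), np.float64(69.9)] circ [459.8 -15.8  31.2] (160, 167, 43, 44)
orange [array([602.8, -58.8]), array([35.6, 57.3]), np.float64(88.6)] circ [602.6 -69.9  28.9] (279, 192, 47, 31)
spkpix [126 124 123] [210 214 214] [128 126 126] [187 184 184]
[[[39.5 41.5 20.5]]]
[ 0.60214411 -0.06983047  0.065     ]
```

View pics/w1c.png

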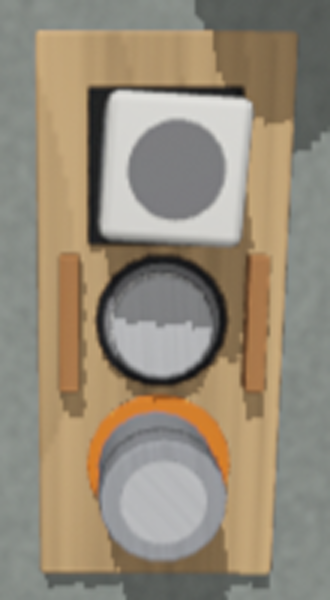

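The crop confirms it: the speaker is turned a few degrees on its pad, the tag is centred in the ring and the tin is on the orange pad. Dock centre is (611.6,-10.8) mm, yaw -8.4°. Next I grasp the speaker.

```bash
python3 -m jog '[[2,3,0,-0.033,1],[1.95,2.92,0,-0.032,1],[0,0,-5,0,1],[0,0,-5,0,1],[0,0,-5,0,1],[0,0,-5,0,1],[0,0,-5,0,1],[0,0,-2.5,0,1]]' 40
python3 -m jog '[[0,0,0,0,1],[0,0,0,0,0],[0,0,0,0,0],[0,0,0,0,0],[0,0,0,0,0],[0,0,0,0,0]]'
```

```text
time_s: 2.9
eef_pos: [0.6187, 0.0461, 0.0249]
tcp_rot: [-179.8, 0.1, 77.9]
ft_force: [0.1, 0.5, 0.1]
grip_width: 0.0857
grasp_force: 0.0
time_s: 3.65
eef_pos: [0.6223, 0.0479, 0.031]
tcp_rot: [179.8, -0.0, 78.1]
ft_force: [-0.8, -1.2, 6.3]
grip_width: 0.0497
grasp_force: 43.8
```

```bash
python3 -m jog '[[0,0,4,0,0],[0,0,5,0,0],[0,0,5,0,0],[-1.4,3,3,0,0],[-2.6,5.6,0,0,0],[-2.6,5.6,0,0,0],[-2.6,5.6,0,0,0],[-2.6,5.6,0,0,0]]'
python3 -m jog '[[-2.6,5.6,0,0,0],[0,0,-5,0,0],[0,0,-5,0,0],[0,0,-4,0,0],[0,0,0,0,0],[0,0,0,0,0]]'
python3 - <<'E'
from h import *
c=robot.get_calibration("top");im=robot.capture("top");cv2.imwrite("pics/top1.png",im);print(robot.read_state()["eef_pos"])
E
```

```text
time_s: 4.65
eef_pos: [0.5019, 0.3037, 0.1985]
tcp_rot: [180.0, -0.0, 78.1]
ft_force: [0.3, -1.3, -2.1]
grip_width: 0.0494
grasp_force: 42.9
time_s: 5.4
eef_pos: [0.4778, 0.3586, 0.0605]
tcp_rot: [179.9, -0.1, 78.1]
ft_force: [-0.5, 0.1, -1.6]
grip_width: 0.0493
grasp_force: 42.7
[0.47831866 0.3589124  0.06139225]
```

```bash
python3 -m jog '[[0,0,-2,0,0],[0,0,-1.5,0,0],[0,0,-0.4,0,0],[0,0,0,0,0],[0,0,0,0,0]]'
```

```text
time_s: 6.08
eef_pos: [0.4767, 0.358, 0.0199]
tcp_rot: [-180.0, 0.0, 78.1]
ft_force: [-2.9, -1.0, 5.4]
grip_width: 0.0497
grasp_force: 44.1
```

```bash
python3 -m jog '[[0,0,0,0,1],[0,0,0,0,1],[0,0,0,0,1],[0,0,5,0,1],[0,0,6,0,1],[0,0,6,0,1],[1.4,-4,2,0.01,1],[1.6,-5.4,0,0.01,1]]'
python3 -m jog '[[1.6,-5.5,0,0.01,1],[1.6,-5.5,0,0.01,1],[1.6,-5.5,0,0.01,1],[1.6,-5.5,0,0.01,1],[1.6,-5.5,0,0,1],[1.6,-5.5,0,0,1],[0,0,0,0,1],[0,0,0,0,1]]'
```

```text
time_s: 7.08
eef_pos: [0.508, 0.2644, 0.2124]
tcp_rot: [179.7, -0.2, 79.4]
ft_force: [1.1, -0.5, -0.4]
grip_width: 0.0856
grasp_force: 0.0
time_s: 8.07
eef_pos: [0.6029, -0.0656, 0.209]
tcp_rot: [-180.0, -0.0, 81.5]
ft_force: [-0.0, 0.1, 0.4]
grip_width: 0.0852
grasp_force: 0.0
```

Run:
```python
from h import *
s=robot.read_state();c=robot.get_calibration("wrist");im=robot.capture("wrist");cv2.imwrite("pics/w2.png",im);np.save("w2.npy",c)
print(s["eef_pos"],s["tcp_rot"][2])
u,v=map(int,proj(c,[.6022,-.07,.065]));print(u,v,im[v,u])
g=cv2.cvtColor(im,cv2.COLOR_BGR2GRAY);r=40
x0,y0=max(u-50,0),max(v-50,0)
t=cv2.HoughCircles(g[y0:v+50,x0:u+50],cv2.HOUGH_GRADIENT,1,20,param1=100,param2=15,minRadius=15,maxRadius=45)
if t is not None:
    for q in t[0]: print(q,ray(c,q[0]+x0,q[1]+y0,.065))
```

```text
[ 0.60288425 -0.06561248  0.20899062] 81.4962323341799
278 202 [187 184 184]
[48.5 50.5 28.6] [ 0.60082563 -0.06981651  0.065     ]
[37.5 33.5 17.4] [ 0.59409444 -0.05438989  0.065     ]
```

```bash
python3 -m jog '[[-0.1,-0.4,-2,0,1],[0,0,-5,0,1],[0,0,-5,0,1],[0,0,-4,0,1],[0,0,-2,0,1],[0,0,0,0,1]]'
python3 -m jog '[[0,0,0,0,0],[0,0,0,0,0],[0,0,0,0,0],[0,0,0,0,0],[0,0,0,0,0]]'
```

```text
time_s: 8.88
eef_pos: [0.6012, -0.0688, 0.0283]
tcp_rot: [-179.9, -0.0, 81.6]
ft_force: [0.1, 0.0, 0.3]
grip_width: 0.0854
grasp_force: 0.0
time_s: 9.5
eef_pos: [0.6033, -0.0701, 0.0318]
tcp_rot: [179.8, -0.0, 81.5]
ft_force: [-0.6, 0.9, 7.0]
grip_width: 0.0472
grasp_force: 41.8
```

```bash
python3 -m jog '[[0,0,4,0,0],[0,0,5,0,0],[0,0,5,0,0],[-0.5,1.5,3,0,0],[-2,5.2,0,0,0],[-2,5.2,0,0,0],[-2,5.2,0,0,0],[-2,5.2,0,0,0]]'
python3 -m jog '[[-2,5.1,0,0,0],[-2,5.1,0,0,0],[0,0,-5,0,0],[0,0,-5,0,0],[0,0,-4,0,0],[0,0,-2.5,0,0],[0,0,0,0,0],[0,0,0,0,0]]'
```

```text
time_s: 10.5
eef_pos: [0.5162, 0.1545, 0.1996]
tcp_rot: [180.0, -0.0, 81.5]
ft_force: [0.6, 0.5, -1.1]
grip_width: 0.0469
grasp_force: 41.7
time_s: 11.5
eef_pos: [0.4778, 0.2554, 0.0359]
tcp_rot: [179.9, -0.1, 81.5]
ft_force: [-0.1, 0.1, -0.9]
grip_width: 0.047
grasp_force: 41.7
```

```bash
python3 -m jog '[[0,0,-0.8,0,0],[0,0,-0.7,0,0],[0,0,0,0,0],[0,0,0,0,0]]'
python3 -m jog '[[0,0,0,0,1],[0,0,0,0,1],[0,0,0,0,1],[0,0,5,0,1],[0,0,6,0,1],[0,0,6,0,1]]'
python3 -m jog '[[1.5,-3,0,-0.175,1],[1.5,-3,0,-0.175,1],[1.5,-3,0,-0.175,1],[1.5,-3,0,-0.175,1],[1.5,-3,0,-0.175,1],[1.5,-3,0,-0.175,1],[1.5,-3,0,-0.175,1],[1.5,-3,0,-0.175,1]]'
python3 -m jog '[[1.4,-2.6,0,-0.169,0.65],[0,0,0,0,0.65],[0,0,0,0,0.65],[0,0,0,0,0.65]]'
python3 - <<'E'
from h import *
s=robot.read_state();c=robot.get_calibration("wrist");im=robot.capture("wrist");cv2.imwrite("pics/w3.png",im);np.save("w3.npy",c)
print(s["eef_pos"],s["tcp_rot"][2],s["grip_width"],proj(c,[.6116,-.0108,.028]))
cv2.imwrite("pics/top2.png",robot.capture("top"))
E
```

```text
time_s: 12.0
eef_pos: [0.4774, 0.2555, 0.0207]
tcp_rot: [179.9, -0.1, 81.5]
ft_force: [-1.9, -0.6, 5.6]
grip_width: 0.0474
grasp_force: 42.5
time_s: 12.75
eef_pos: [0.4767, 0.2549, 0.1908]
tcp_rot: [-180.0, 0.0, 81.5]
ft_force: [1.1, 0.7, -0.9]
grip_width: 0.0854
grasp_force: 0.0
time_s: 13.75
eef_pos: [0.5974, 0.0141, 0.189]
tcp_rot: [-180.0, 0.0, 1.0]
ft_force: [0.4, 0.9, 0.0]
grip_width: 0.0855
grasp_force: 0.0
time_s: 14.25
eef_pos: [0.6108, -0.0099, 0.1895]
tcp_rot: [-180.0, -0.0, -8.2]
ft_force: [-0.2, -0.5, -0.7]
grip_width: 0.0561
grasp_force: 0.0
[ 0.61075029 -0.0099427   0.18946665] -8.247800984102128 0.05614398128820483 (np.float64(279.05831073353096), np.float64(192.0598542082912))
```

View pics/w3.png

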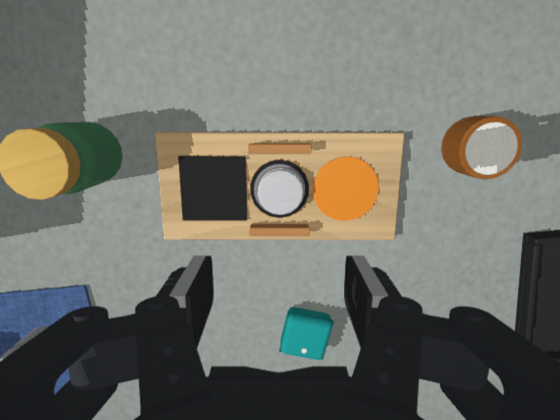

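View pics/top2.png

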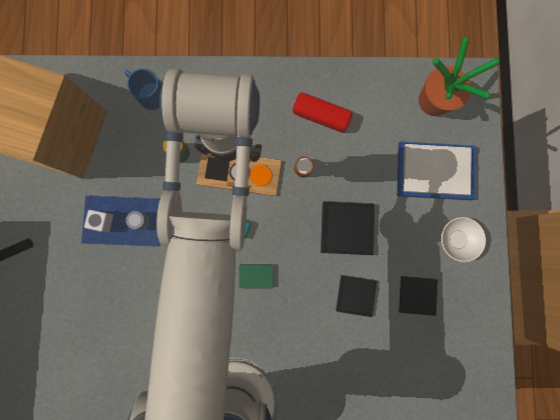

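Both objects stand on the mat (95,220) and (135,220). The wrist view shows the tag at (279,188), the black pad at (213,188), the orange pad at (346,188) and the case at (306,333).

Run:
```python
from h import *
c=np.load("w3.npy",allow_pickle=True).item(); im=cv2.imread("pics/w3.png"); h=cv2.cvtColor(im,cv2.COLOR_BGR2HSV)
H,S,V=[h[...,i].astype(int) for i in range(3)]
def show(n,m,z,roi,a=60,op=0):
    M=np.zeros(m.shape,np.uint8);x0,y0,x1,y1=roi;M[y0:y1,x0:x1]=m[y0:y1,x0:x1]
    for k in blobs(M,a):
        P=np.array([ray(c,*p[0],z)[:2]*1000 for p in k],np.float32)
        print(n,[np.round(q,1) for q in cv2.minAreaRect(P)],"ell",np.round(np.hstack(cv2.fitEllipse(P)[:2]),1))
show("board",(H>5)&(H<25)&(S>70),.012,(150,120,415,245),500)
show("orange",(H>5)&(H<20)&(S>200),.015,(312,152,382,222))
show("black",(V<60),.015,(170,150,250,225))
show("ring",(V<60),.016,(249,155,312,220))
show("tag",(S<60)&(V>110),.028,(252,160,306,216))
show("case",(H>80)&(H<98)&(S>110),.018,(270,295,345,370))
```

```text
board [array([612.3, -11.1]), array([218.5,  99.1]), np.float64(81.7)] ell [612.4 -10.9 111.8 273.3]
black [array([620.9,  48. ]), array([58.6, 58. ]), np.float64(81.6)] ell [620.7  48.2  67.5  68.1]
ring [array([612.2, -11.3]), array([51.5, 51.4]), np.float64(81.7)] ell [612.  -11.   50.8  51.2]
tag [array([613.4, -10.4]), array([43.7, 41.7]), np.float64(33.9)] ell [613.6 -10.4  41.1  44. ]
case [array([462.1, -16. ]), array([47.2, 53.5]), np.float64(69.7)] ell [462.  -15.9  52.5  60.1]
```

```bash
python3 -m jog '[[0.13,-0.1,-3,0,0.56],[0,0,-4,0,0.56],[0,0,-4,0,0.56],[0,0,-3,0,0.56],[0,0,-2,0,0.56],[0,0,0,0,0.56],[0,0,0,0,0.56]]' 20
python3 -m jog '[[0,0,-0.3,0,0.56],[0,0,-0.2,0,0.56],[0,0,0,0,0.56]]'
```

```text
time_s: 15.22
eef_pos: [0.6132, -0.0119, 0.0311]
tcp_rot: [-180.0, -0.1, -8.4]
ft_force: [0.2, -0.3, -0.4]
grip_width: 0.048
grasp_force: 0.0
time_s: 15.6
eef_pos: [0.6123, -0.0119, 0.0244]
tcp_rot: [-180.0, -0.0, -8.4]
ft_force: [-0.5, -0.3, -0.1]
grip_width: 0.0479
grasp_force: 0.0
```

```bash
python3 -m jog '[[0,0,-0.2,0,0.56],[0,0,-0.2,0,0.56],[0,0,0,0,0.56]]'
python3 -m jog '[[0,0,-0.2,0,0.56],[0,0,-0.1,0,0.56],[0,0,0,0,0.56]]'
python3 - <<'E'
from h import *
im=robot.capture("wrist");cv2.imwrite("pics/w4.png",im)
E
```

```text
time_s: 15.98
eef_pos: [0.6121, -0.0119, 0.0199]
tcp_rot: [180.0, 0.0, -8.4]
ft_force: [-0.4, -0.0, 0.6]
grip_width: 0.0479
grasp_force: 0.0
time_s: 16.35
eef_pos: [0.6122, -0.0119, 0.0171]
tcp_rot: [180.0, 0.0, -8.4]
ft_force: [-0.1, -0.5, 0.0]
grip_width: 0.048
grasp_force: 0.0
```

View pics/w4.png

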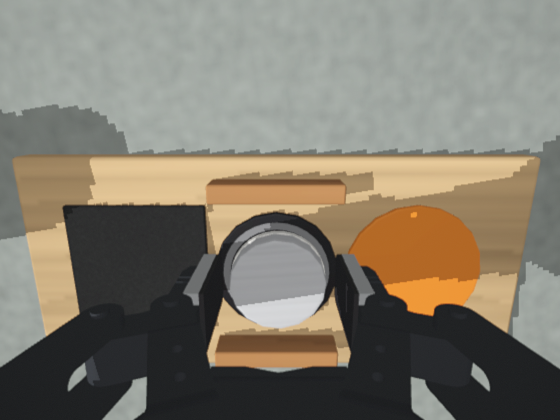

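The tag (278,278) sits between the pads, so I close.

```bash
python3 -m jog '[[0,0,0,0,0.45],[0,0,0,0,0.2],[0,0,0,0,0],[0,0,0,0,0],[0,0,0,0,0]]' 30
python3 -m jog '[[0,0,1,0,0],[0,0,3,0,0],[0,0,4,0,0],[0,0,4,0,0],[0,0,0,0,0]]'
```

```text
time_s: 17.02
eef_pos: [0.6125, -0.0119, 0.0176]
tcp_rot: [-180.0, -0.0, -8.4]
ft_force: [0.1, 0.3, 2.5]
grip_width: 0.0385
grasp_force: 30.2
time_s: 17.65
eef_pos: [0.6143, -0.012, 0.1427]
tcp_rot: [-180.0, -0.5, -8.4]
ft_force: [0.6, 0.4, -0.9]
grip_width: 0.0384
grasp_force: 30.2
```

```bash
python3 -m jog '[[-2.55,-4.9,0,0,0],[-2.55,-4.9,0,0,0],[-2.55,-4.9,0,0,0],[-2.55,-4.9,0,0,0],[-2.55,-4.9,0,0,0],[-2.55,-4.9,0,0,0],[0,0,-3,0,0],[0,0,-4,0,0]]'
python3 -m jog '[[0,0,-3,0,0],[0,0,-2,0,0],[0,0,-0.5,0,0],[0,0,0,0,0],[0,0,0,0,0]]'
```

```text
time_s: 18.65
eef_pos: [0.4589, -0.307, 0.0668]
tcp_rot: [180.0, -0.1, -8.5]
ft_force: [0.3, -0.2, -0.9]
grip_width: 0.0383
grasp_force: 30.3
time_s: 19.27
eef_pos: [0.4601, -0.3064, 0.0139]
tcp_rot: [179.9, -0.1, -8.4]
ft_force: [-0.5, -0.1, -1.1]
grip_width: 0.0385
grasp_force: 30.3
```

```bash
python3 -m jog '[[0,0,-0.4,0,0],[0,0,-0.2,0,0],[0,0,0,0,0]]'
python3 - <<'E'
from h import *
im=robot.capture("wrist");cv2.imwrite("pics/w5.png",im)
E
```

```text
time_s: 19.65
eef_pos: [0.4596, -0.3061, 0.0075]
tcp_rot: [180.0, -0.1, -8.4]
ft_force: [-1.8, 2.7, 5.2]
grip_width: 0.0382
grasp_force: 30.8
```

View pics/w5.png

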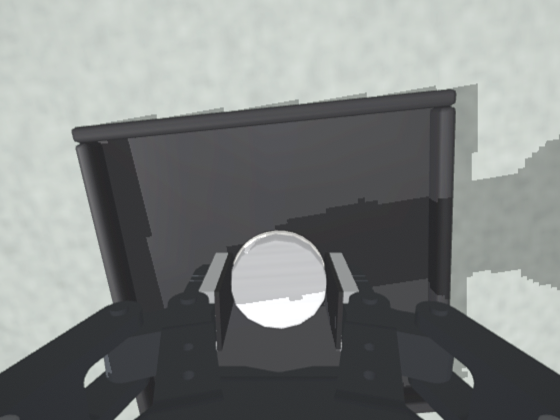

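The tag (279,279) rests in the tray. I release it and go to the case.

```bash
python3 -m jog '[[0,0,0,0,0.6],[0,0,0,0,0.6],[0,0,0,0,0.6],[0,0,3,0,0.9],[0,0,5,0,0.9],[0,0,6,0,0.9],[0,4,3,-0.1,0.9],[0,5,0,-0.106,0.9]]'
python3 -m jog '[[0,5,0,0,0.9],[0,5,0,0,0.9],[0,5,0,0,0.9],[0,5,0,0,0.9],[0,0,0,0,0.9],[0,0,0,0,0.9]]'
python3 - <<'E'
from h import *
s=robot.read_state();c=robot.get_calibration("wrist");im=robot.capture("wrist");cv2.imwrite("pics/w6.png",im)
print(s["eef_pos"],s["tcp_rot"],s["grip_width"])
h=cv2.cvtColor(im,cv2.COLOR_BGR2HSV);H,S,V=[h[...,i].astype(int) for i in range(3)]
for lo in(60,110,140):
  for k in blobs((H>80)&(H<98)&(S>110)&(V>lo),300):
    for z in(.0,.024): print(lo,z,[np.round(q,1) for q in rect(c,k,z)],cv2.boundingRect(k))
cv2.imwrite("pics/w6c.png",cv2.resize(im[100:300,180:380],None,fx=2.5,fy=2.5))
E
```

```text
time_s: 20.7
eef_pos: [0.4604, -0.2162, 0.1801]
tcp_rot: [179.9, -0.4, -20.5]
ft_force: [1.0, 0.3, 0.1]
grip_width: 0.0766
grasp_force: 0.0
time_s: 21.45
eef_pos: [0.4593, -0.0162, 0.1762]
tcp_rot: [180.0, -0.0, -20.1]
ft_force: [0.4, -1.4, -0.6]
grip_width: 0.0768
grasp_force: 0.0
[ 0.45932197 -0.01621571  0.17621951] [ 1.79967733e+02 -1.25553789e-02 -2.01470273e+01] 0.07675583621353246
60 0.0 [array([456.1, -14.8]), array([48.6, 48.5]), np.float64(69.8)] (251, 167, 55, 53)
60 0.024 [array([461. , -16.6]), array([44.9, 44.8]), np.float64(69.8)] (251, 167, 55, 53)
110 0.0 [array([455.4, -12.9]), array([45.4, 45.8]), np.float64(69.8)] (251, 170, 51, 50)
110 0.024 [array([460.4, -14.8]), array([42. , 42.3]), np.float64(69.8)] (251, 170, 51, 50)
140 0.0 [array([455.2, -11.8]), array([41.7, 40.3]), np.float64(70.6)] (252, 174, 47, 44)
140 0.024 [array([460.1, -13.9]), array([38.6, 37.2]), np.float64(70.6)] (252, 174, 47, 44)
```

View pics/w6c.png

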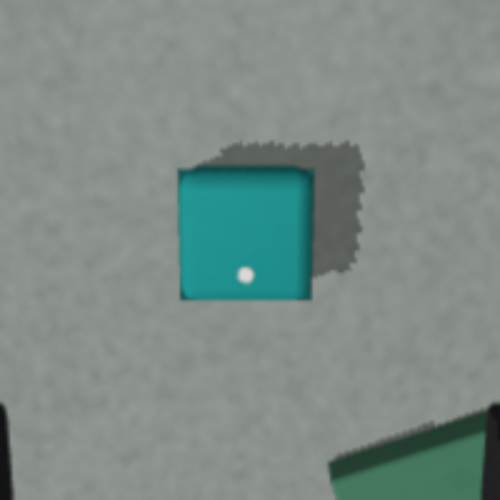

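The case (246,234 in the crop) is square to the gripper, so I grasp it.

```bash
python3 -m jog '[[0.1,0,-4,0,0.8],[0,0,-5,0,0.8],[0,0,-4,0,0.8],[0,0,-3,0,0.8],[0,0,-0.8,0,0.8],[0,0,0,0,0.8],[0,0,0,0,0.8]]' 30
python3 -m jog '[[0,0,0,0,0.5],[0,0,0,0,0.2],[0,0,0,0,0],[0,0,0,0,0],[0,0,0,0,0]]'
python3 -m jog '[[0,0,1,0,0],[0,0,4,0,0],[0,0,4,0,0],[0,0,4,0,0],[0,0,0,0,0],[0,0,0,0,0]]'
python3 -c "
from h import *
cv2.imwrite('pics/w7.png',robot.capture('wrist'))"
```

```text
time_s: 22.38
eef_pos: [0.4615, -0.0164, 0.0101]
tcp_rot: [-180.0, -0.2, -20.2]
ft_force: [0.0, -0.3, -0.3]
grip_width: 0.0686
grasp_force: 0.0
time_s: 23.0
eef_pos: [0.4612, -0.016, 0.0098]
tcp_rot: [-180.0, -0.1, -20.2]
ft_force: [-1.0, 0.0, 6.7]
grip_width: 0.0449
grasp_force: 32.2
time_s: 23.75
eef_pos: [0.4599, -0.0158, 0.1376]
tcp_rot: [180.0, 0.1, -20.2]
ft_force: [0.3, 0.5, -1.5]
grip_width: 0.0451
grasp_force: 31.5
```

```bash
python3 -m jog '[[5.1,0.16,0,0.069,0],[5.1,0.16,0,0.069,0],[5.06,0.15,0,0.068,0],[0,0,-4,0,0],[0,0,-4,0,0],[0,0,0,0,0],[0,0,0,0,0]]'
python3 - <<'E'
from h import *
s=robot.read_state();c=robot.get_calibration("wrist");im=robot.capture("wrist");cv2.imwrite("pics/w8.png",im)
p=s["eef_pos"];y=np.radians(s["tcp_rot"][2]);print(p,s["tcp_rot"])
h=cv2.cvtColor(im,cv2.COLOR_BGR2HSV);H,S,V=[h[...,i].astype(int) for i in range(3)]
for lo in (60,110):
 for k in blobs((H>80)&(H<98)&(S>110)&(V>lo),300):
  r=rect(c,k,p[2]-.0098+.022);d=np.array(r[0])-p[:2]*1000
  print(np.round(r[0],1),np.round(r[1],1),r[2],"tool x,y off",d@[np.cos(y),np.sin(y)],d@[np.sin(y),-np.cos(y)],cv2.boundingRect(k))
E
```

```text
time_s: 24.68
eef_pos: [0.613, -0.0112, 0.059]
tcp_rot: [-180.0, -0.0, -8.4]
ft_force: [-0.0, -0.4, -0.3]
grip_width: 0.0452
grasp_force: 31.5
[ 0.61297265 -0.01119351  0.05904385] [-1.79998547e+02 -1.41557181e-02 -8.37766197e+00]
[614.5 -11.5] [44.8 48.8] 81.59486389160156 tool x,y off 1.553543416673019 0.05176460932565474 (220, 223, 116, 113)
[612.6 -10.8] [43.6 44.8] 81.594970703125 tool x,y off -0.45443911901085116 -0.3561478497201776 (221, 233, 112, 103)
```

View pics/w8.png

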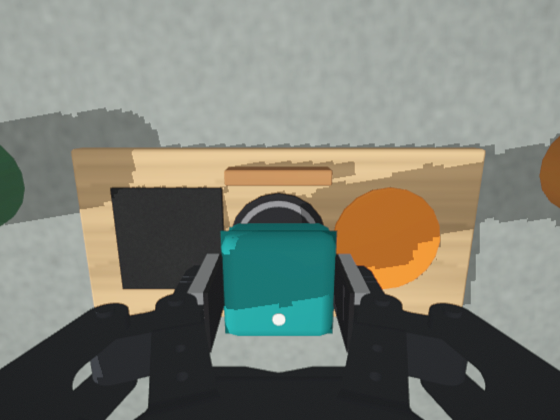

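The case is in hand at (278,278) and square to the board. Now I lower it.

```bash
python3 -m jog '[[-0.07,0,-1.5,0,0],[0,0,-1.2,0,0],[0,0,-0.5,0,0],[0,0,-0.15,0,0],[0,0,0,0,0],[0,0,0,0,0]]'
```

```text
time_s: 25.48
eef_pos: [0.612, -0.0112, 0.0258]
tcp_rot: [180.0, 0.0, -8.4]
ft_force: [-3.7, 0.4, 5.6]
grip_width: 0.0452
grasp_force: 32.2
```

```bash
python3 -m jog '[[0,0,0,0,0.7],[0,0,0,0,0.7],[0,0,0,0,0.7],[0,0,3,0,0.9],[0,0,6,0,1],[0,0,7e-1,0,1],[0,0,6,0,1],[0,0,0,0,1]]'
python3 - <<'E'
from h import *
c=robot.get_calibration("wrist");im=robot.capture("wrist");cv2.imwrite("pics/w9.png",im)
h=cv2.cvtColor(im,cv2.COLOR_BGR2HSV);H,S,V=[h[...,i].astype(int) for i in range(3)]
for k in blobs((H>80)&(H<98)&(S>110)&(V>60),300): print("case",rect(c,k,.034),cv2.boundingRect(k))
for k in blobs((H>5)&(H<25)&(S>70),9000): print("board",rect(c,k,.012),cv2.boundingRect(k))
print(robot.read_state()["eef_pos"])
E
```

```text
time_s: 26.48
eef_pos: [0.6143, -0.0113, 0.1877]
tcp_rot: [-180.0, -0.6, -8.4]
ft_force: [-0.1, 0.6, 0.7]
grip_width: 0.0854
grasp_force: 0.0
case ((611.5239868164062, -10.729738235473633), (46.08772277832031, 46.2474250793457), 81.6049575805664) (251, 173, 55, 54)
board ((612.093505859375, -11.021942138671875), (218.34999084472656, 98.41584014892578), 81.59516906738281) (155, 139, 248, 107)
[ 0.61336489 -0.01125317  0.18454183]
```

View pics/w9.png

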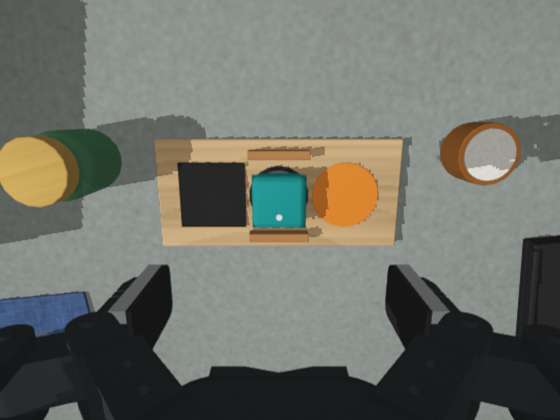

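The case (279,200) is centred on the charger within 1 mm. Now I fetch the speaker.

```bash
python3 -m jog '[[-1.52,4.1,0,0.168,1],[-1.52,4.1,0,0.168,1],[-1.52,4.1,0,0.168,1],[-1.52,4.1,0,0.168,1],[-1.52,4.1,0,0.168,1],[-1.52,4.1,0,0.168,1],[-1.52,4.1,0,0.168,1],[-1.52,4.1,0,0.168,1]]' 40
python3 -m jog '[[-1.49,4.1,0,0.166,1],[0,0,0,0,1],[0,0,0,0,1]]'
python3 - <<'E'
from h import *
s=robot.read_state();c=robot.get_calibration("wrist");im=robot.capture("wrist");cv2.imwrite("pics/w10.png",im)
print(s["eef_pos"],s["tcp_rot"][2])
h=cv2.cvtColor(im,cv2.COLOR_BGR2HSV);H,S,V=[h[...,i].astype(int) for i in range(3)]
for k in blobs((S<40)&(V>185),300): print("white",rect(c,k,.054),cv2.boundingRect(k))
print(proj(c,[.4767,.358,.054]),proj(c,[.4767,.255,.054]))
g=cv2.cvtColor(im,cv2.COLOR_BGR2GRAY)
t=cv2.HoughCircles(g,cv2.HOUGH_GRADIENT,1,40,param1=100,param2=20,minRadius=15,maxRadius=40)
for q in t[0]: print(q,ray(c,q[0],q[1],.054))
E
```

```text
time_s: 27.52
eef_pos: [0.4894, 0.3178, 0.1795]
tcp_rot: [-179.9, 0.1, 68.9]
ft_force: [0.5, 0.3, 0.8]
grip_width: 0.0855
grasp_force: 0.0
time_s: 27.9
eef_pos: [0.4754, 0.3572, 0.1801]
tcp_rot: [-179.9, 0.1, 78.1]
ft_force: [-0.8, -0.4, -0.6]
grip_width: 0.0854
grasp_force: 0.0
[0.47544595 0.35723688 0.18013583] 78.0747206339222
white ((477.72796630859375, 254.4862823486328), (31.51095199584961, 30.59343910217285), 78.44393920898438) (288, 300, 37, 34)
white ((477.5224609375, 361.32501220703125), (52.871543884277344, 47.92665100097656), 78.04911041259766) (249, 162, 63, 68)
(np.float64(279.659917369041), np.float64(200.66307994844834)) (np.float64(304.7558033509712), np.float64(316.4170140128223))
[305.5 311.5  28.3] [0.47819351 0.25945796 0.054     ]
[279.5 201.5  21.3] [0.47644168 0.35737433 0.054     ]
[414.5 304.5  30.2] [0.56880536 0.24706163 0.054     ]
```

```bash
python3 -m jog '[[0.1,0,-4,0,1],[0,0,-5,0,1],[0,0,-4,0,1],[0,0,-2.9,0,1],[0,0,0,0,1],[0,0,0,0,1]]'
python3 -m jog '[[0,0,0,0,0],[0,0,0,0,0],[0,0,0,0,0],[0,0,0,0,0],[0,0,0,0,0]]'
python3 -m jog '[[0,0,4,0,0],[0,0,5,0,0],[0,0,5,0,0],[0.8,-2,3,0,0],[2.6,-5.6,0,0,0],[2.6,-5.6,0,0,0],[2.6,-5.6,0,0,0],[2.6,-5.6,0,0,0]]'
python3 -m jog '[[3.2,-6.6e-1,0,0.031,0],[0,-5.9,0,0.031,0],[0,0,-5,0,0],[0,0,-4,0,0],[0,0,-2,0,0],[0,0,0,0,0],[0,0,0,0,0]]'
```

```text
time_s: 28.7
eef_pos: [0.4777, 0.3575, 0.0243]
tcp_rot: [179.9, -0.1, 78.1]
ft_force: [-0.5, -0.5, -0.2]
grip_width: 0.0854
grasp_force: 0.0
time_s: 29.32
eef_pos: [0.4774, 0.3583, 0.0244]
tcp_rot: [179.9, -0.1, 78.1]
ft_force: [0.2, 0.4, 5.5]
grip_width: 0.0495
grasp_force: 43.3
time_s: 30.32
eef_pos: [0.589, 0.112, 0.1921]
tcp_rot: [-179.9, 0.0, 78.2]
ft_force: [1.3, 0.1, -1.4]
grip_width: 0.0495
grasp_force: 42.6
time_s: 31.2
eef_pos: [0.6218, 0.0485, 0.0851]
tcp_rot: [179.8, -0.0, 81.7]
ft_force: [0.1, -0.2, -1.8]
grip_width: 0.0494
grasp_force: 42.7
```

Run:
```python
from h import *
s=robot.read_state();c=robot.get_calibration("wrist");im=robot.capture("wrist");cv2.imwrite("pics/w11.png",im)
p=s["eef_pos"];print(p,s["tcp_rot"])
z=p[2]+.0296;u,v=proj(c,[p[0],p[1],z]);print(u,v)
h=cv2.cvtColor(im,cv2.COLOR_BGR2HSV);H,S,V=[h[...,i].astype(int) for i in range(3)]
M=(S<40)&(V>60)&(V<150);R=np.zeros_like(M);u,v=int(u),int(v);R[v-40:v+40,u-40:u+40]=M[v-40:v+40,u-40:u+40]
for k in blobs(R,800):
    P=np.array([ray(c,*q[0],z)[:2]*1000 for q in k],np.float32);print("disc",cv2.fitEllipse(P),cv2.boundingRect(k))
```

```text
[0.62176543 0.04846475 0.08506835] [ 1.79816950e+02 -2.81063094e-02  8.17167189e+01]
278.11950920286876 306.55735791424587
disc ((621.5836181640625, 47.84149932861328), (30.471126556396484, 33.27181625366211), 172.74673461914062) (238, 266, 80, 80)
```

View pics/w11.png

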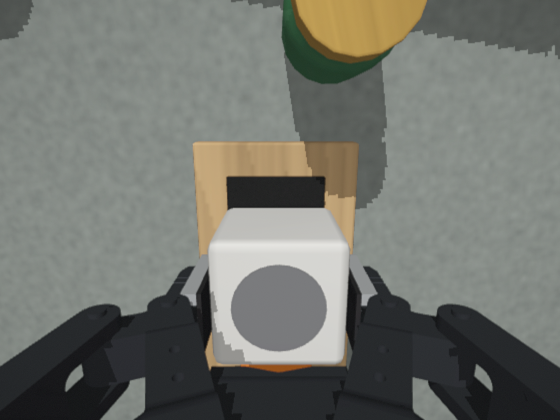

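Speaker in hand: grey disc at (279,308), within 0.7 mm of the TCP and square to the pad. Lowering it.

```bash
python3 -m jog '[[-0.07,0.02,-2.5,0,0],[0,0,-1.5,0,0],[0,0,-0.6,0,0],[0,0,-0.3,0,0],[0,0,0,0,0],[0,0,0,0,0]]'
```

```text
time_s: 32.0
eef_pos: [0.6204, 0.0484, 0.0354]
tcp_rot: [179.9, -0.0, 81.7]
ft_force: [-4.0, -1.0, 5.8]
grip_width: 0.0495
grasp_force: 43.6
```

```bash
python3 -m jog '[[0,0,0,0,1],[0,0,0,0,1],[0,0,0,0,1],[0,0,5,0,1],[0,0,6,0,1],[0,0,5,0,1],[-2.9,4.1,0,0,1],[-2.9,4.1,0,0,1]]'
python3 -m jog '[[-2.9,4.1,0,0,1],[-2.9,4.2,0,0,1],[-2.7,4.2,0,0,1],[0,0,0,0,1],[0,0,0,0,1]]'
python3 - <<'E'
from h import *
s=robot.read_state();c=robot.get_calibration("wrist");im=robot.capture("wrist");cv2.imwrite("pics/w12.png",im)
p=s["eef_pos"];print(p,s["tcp_rot"][2])
u,v=map(int,proj(c,[.4774,.2555,.054]));x0,y0=u-60,v-60
g=cv2.cvtColor(im,cv2.COLOR_BGR2GRAY)
t=cv2.HoughCircles(g[y0:v+60,x0:u+60],cv2.HOUGH_GRADIENT,1,40,param1=100,param2=15,minRadius=15,maxRadius=45)
for q in t[0]: print(q,ray(c,q[0]+x0,q[1]+y0,.054))
E
```

```text
time_s: 33.0
eef_pos: [0.5619, 0.131, 0.1947]
tcp_rot: [179.9, -0.0, 81.6]
ft_force: [-0.1, 0.9, -0.1]
grip_width: 0.0852
grasp_force: 0.0
time_s: 33.62
eef_pos: [0.4772, 0.2553, 0.1937]
tcp_rot: [180.0, 0.0, 81.7]
ft_force: [0.0, 1.1, -0.4]
grip_width: 0.0855
grasp_force: 0.0
[0.47715597 0.25526562 0.19374576] 81.72136303100758
[61.5 60.5 28.8] [0.47843693 0.25567473 0.054     ]
```

```bash
python3 -m jog '[[0.05,0.03,-5,0,1],[0,0,-5,0,1],[0,0,-4,0,1],[0,0,-2.9,0,1],[0,0,0,0,1],[0,0,0,0,1]]'
python3 -m jog '[[0,0,0,0,0],[0,0,0,0,0],[0,0,0,0,0],[0,0,0,0,0],[0,0,0,0,0]]'
python3 -m jog '[[0,0,4,0,0],[0,0,5,0,0],[0,0,5,0,0],[0.6,-1.6,3,0,0],[2,-5.2,0,0,0],[2,-5.2,0,0,0],[2,-5.2,0,0,0],[2,-5.2,0,0,0]]'
python3 -m jog '[[2,-5.1,0,0,0],[1.95,-5.1,0,0,0],[0,0,-5,0,0],[0,0,-4,0,0],[0,0,-2,0,0],[0,0,0,0,0],[0,0,0,0,0]]'
python3 - <<'E'
from h import *
s=robot.read_state();c=robot.get_calibration("wrist");im=robot.capture("wrist");cv2.imwrite("pics/w13.png",im)
p=s["eef_pos"];z=p[2]+.0296;print(p,s["tcp_rot"],proj(c,[p[0],p[1],z]))
u,v=map(int,proj(c,[p[0],p[1],z]));x0,y0=u-100,v-100
g=cv2.cvtColor(im,cv2.COLOR_BGR2GRAY)
t=cv2.HoughCircles(g[y0:v+100,x0:u+100],cv2.HOUGH_GRADIENT,1,40,param1=100,param2=15,minRadius=25,maxRadius=90)
for q in t[0]: print(q,ray(c,q[0]+x0,q[1]+y0,z))
E
```

```text
time_s: 34.42
eef_pos: [0.4787, 0.2554, 0.0263]
tcp_rot: [179.9, -0.1, 81.6]
ft_force: [0.7, 0.2, 0.4]
grip_width: 0.0853
grasp_force: 0.0
time_s: 35.05
eef_pos: [0.4782, 0.2561, 0.0263]
tcp_rot: [179.9, -0.1, 81.7]
ft_force: [0.1, -0.7, 5.7]
grip_width: 0.0468
grasp_force: 41.6
time_s: 36.05
eef_pos: [0.5637, 0.0301, 0.1944]
tcp_rot: [-180.0, -0.0, 81.7]
ft_force: [1.2, 0.0, -1.6]
grip_width: 0.0471
grasp_force: 41.5
time_s: 36.92
eef_pos: [0.604, -0.0702, 0.0871]
tcp_rot: [179.8, 0.0, 81.7]
ft_force: [-0.3, 0.1, -1.1]
grip_width: 0.0471
grasp_force: 41.8
[ 0.60404687 -0.07021163  0.08708086] [1.79814332e+02 6.38900128e-03 8.17181365e+01] (np.float64(278.06286503819973), np.float64(306.511064321368))
[101.5  88.5  66.2] [ 0.60522269 -0.0656491   0.11668086]
[61.5 93.5 34.9] [ 0.59106029 -0.06551274  0.11668086]
[100.5 130.5  35.5] [ 0.60244931 -0.08221425  0.11668086]
```

View pics/w13.png

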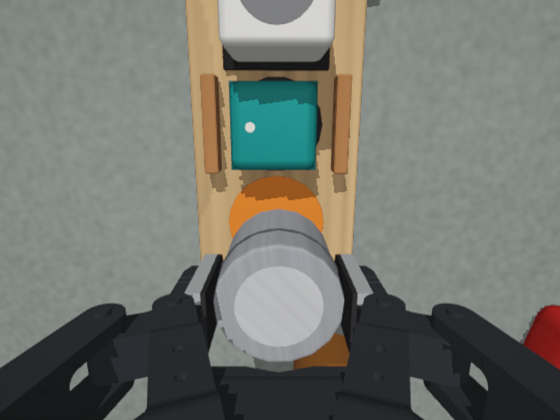

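Tin in hand: cap centre (279,306) matches the TCP projection. Lowering it onto the orange pad.

```bash
python3 -m jog '[[-0.08,-0.03,-2.5,0,0],[0,0,-1.5,0,0],[0,0,-0.6,0,0],[0,0,-0.3,0,0],[0,0,0,0,0],[0,0,0,0,0]]'
```

```text
time_s: 37.72
eef_pos: [0.6026, -0.0707, 0.0374]
tcp_rot: [179.9, 0.0, 81.7]
ft_force: [-3.1, -0.2, 6.7]
grip_width: 0.0466
grasp_force: 42.0
```

```bash
python3 -m jog '[[0,0,0,0,1],[0,0,0,0,1],[0,0,0,0,1],[0,0,5,0,1],[0,0,6,0,1],[0,0,6,0,1],[-3,0,3,0,1],[0,0,4,0,1]]'
python3 -m jog '[[0,5,0,0,1],[0,2,0,0,1],[0,0,0,0,1],[0,0,0,0,1]]'
python3 - <<'E'
from h import *
s=robot.read_state();c=robot.get_calibration("wrist");im=robot.capture("wrist");cv2.imwrite("pics/w14.png",im);print(s["eef_pos"])
h=cv2.cvtColor(im,cv2.COLOR_BGR2HSV);H,S,V=[h[...,i].astype(int) for i in range(3)]
for k in blobs((H>5)&(H<25)&(S>70),5000): print("board",rect(c,k,.012))
for k in blobs((H>80)&(H<98)&(S>110)&(V>60),300): print("case",rect(c,k,.034))
for n,(x,y) in {"spk":(.6209,.048),"tin":(.6032,-.0705)}.items():
    u,v=map(int,proj(c,[x,y,.065]));x0,y0=max(u-40,0),max(v-40,0)
    R=np.zeros(S.shape,np.uint8)
    M=(S<50)&(V>60)&(V<160) if n=="spk" else (S<40)&(V>170)
    R[y0:v+40,x0:u+40]=M[y0:v+40,x0:u+40]
    for k in blobs(R,300):
        P=np.array([ray(c,*q[0],.065)[:2]*1000 for q in k],np.float32);print(n,cv2.fitEllipse(P))
t=robot.capture("top");cv2.imwrite("pics/fin.png",np.hstack([im[:,:400],cv2.resize(t[120:330,80:400],None,fx=1.25,fy=2)[:420]]))
E
```

```text
time_s: 38.72
eef_pos: [0.5707, -0.0705, 0.2762]
tcp_rot: [-179.9, 0.0, 81.7]
ft_force: [0.9, -0.6, 0.5]
grip_width: 0.0852
grasp_force: 0.0
time_s: 39.22
eef_pos: [0.5721, -0.0013, 0.275]
tcp_rot: [-179.9, 0.0, 81.7]
ft_force: [0.0, -1.4, 0.3]
grip_width: 0.0854
grasp_force: 0.0
[ 0.57212736 -0.00126874  0.27504566]
board ((611.7503051757812, -10.405387878417969), (218.7655792236328, 99.3009033203125), 81.66570281982422)
case ((609.930419921875, -10.490142822265625), (46.20290756225586, 45.97050857543945), 81.65376281738281)
spk ((620.6590576171875, 47.486270904541016), (32.41908264160156, 32.6635856628418), 94.6007308959961)
tin ((602.7872314453125, -72.0279312133789), (31.033836364746094, 31.21088981628418), 173.1640167236328)
```

View pics/fin.png

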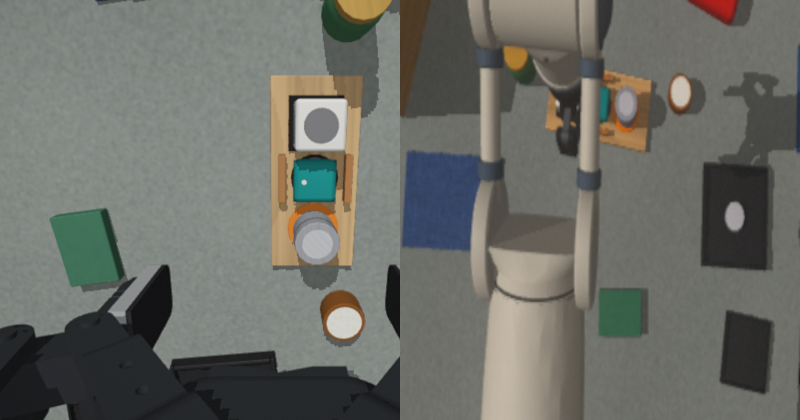

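Everything is in place: the speaker, case and tin are on the board, the tag is flat in the tray and the jar is untouched. All are centred to within about 2 mm.

```bash
python3 -c "
from rig import robot
print(robot.job_done())"
```

```text
the job is handed in; nothing more can be done
None
```

I did the job in the order asked and handed it in at about 39 s: tag flat in the charcoal tray, case on the charger, speaker and tin back upright on their pads (all three within about 2 mm of centre), jar untouched.

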